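# Load a flange and clamp it with a splined handle

### The arm

A 6-joint arm with a two-finger parallel gripper is mounted at the origin on a cart in front of the work surface, level with it; the furniture and walls round the work are solid. World frame = base frame: x ahead of the robot, y to its left, z up, the work surface at z = 0. Lengths are in m, angles in degrees, forces in N, time in s.
With the tool pointing down it reaches from about 0.35 to 0.925 m from the base axis. Payload 6.4 kg.
Tool frame: the origin (TCP) lies midway between the tips of the shut fingers; the grasp point (between the pads) lies 19 mm behind it (manip.hold_point_z is the distance from the TCP to the grasp point, in m); z points along the fingers, y is the line along which they close (so a half turn about z gives the same grasp; the last joint's range is limited). The gripper opens to 85 mm and grips with 20 to 120 N. Pads are 22 mm wide; open, the fingers measure 114 mm over their backs; the gripper's body (76 mm by 85 mm) begins 54 mm behind the grasp point. The pads swing forward as they close: fully open they stand 13 mm farther back than shut.
Start: joints at [60.04, 14.043, 89.255, -0, 76.702, -9.975], TCP at [0.222, 0.611, 0.231] pointing down, gripper open.
Joint ranges: [-179.41, 179.41], [-58.25, 129.5], [7.25, 145.43], [-54.29, 234.29], [11.92, 165.04], [-157.13, 157.13]. Speed limits (degrees/s): [147.25, 147.25, 180, 180, 180, 180].

### API

Orientations are given as a 3x3 rotation matrix whose columns are the frame's x, y, z axes.
In Python, from plant import manip gives the robot as it stands.
- The arm moves only by the shell command python3 -m inch 'ROWS' [OPENING] [FORCE]. ROWS is JSON, a list of rows, each an object of numbers: "tx", "ty", "tz": the shift along the tool's x, y, z in m; "rx", "ry", "rz": the turn, a rotation vector about the tool's x, y, z in degrees. In form: [{"tx": .., "ty": .., "tz": .., "rx": .., "ry": .., "rz": ..}, ...]. A call has 1 to 8 rows; each row shifts and turns the commanded pose from where the row before left it, along the tool's axes as they then stand; what a row does not reach is not made up. A row lasts 1/10 s, in which the tool goes at most 50 mm and 8.59 degrees, less where a joint would pass 70% of its speed; a pose out of reach is approached as far as the arm can. A call with a gripper value outside its range is refused whole. OPENING is the finger opening in m, from 0 to 0.0854, set as the call begins (- or left out, the last holds). The fingers move at their own pace and stop on an object; FORCE is the grip in N (left out, the last holds). Time passes only in rows, so rows that do not move let the fingers close. It gives the time, the measured TCP pose, the force, the opening and the grip force at its end, in the units of the state.
- manip.sense(): the state, without advancing time (a new reading comes with each control period).
- manip.read_camera(name): name is "side" or "top" or "wrist"; returns the picture (480x640x3 uint8, red, green, blue); there is no depth.
- manip.camera_model(name): a dict with "mtx" (3x3 intrinsics, pixels), "eye" and "orientation" of the camera in the world. Camera axes: x right, y up, looking along -z (the intrinsics and any distortion apply to the point x, -y, -z); pixel columns grow to the right and rows downward; lengths in m; the calibration is good to about 2 mm. A picture is of the moment at which its call begins: read the wrist's pose just before it. camera_model takes no time and is no camera call; for the wrist camera it gives the pose at the moment of the call.
- manip.sign_off(): hands the job in; it is judged then, once.
Trained networks look in the newest picture that a camera, given by its name, has taken for a name from the list of things; names that differ only in an ending like _2 or _b are one class to them, and where a whole thing is asked for, a point or a joint stands for the part that bears it (a point fixed in the world has none). Each returns a list of dicts, best first, with "p" (0 to 1); they miss things now and then, are a little off and sometimes report something else, mostly with a low value. They report only what shows in the picture. A call takes as long as a camera call. They do not tell look-alikes from the thing itself.
- manip.recognise(camera, name): "pixel" ([column, row] in pixels, amid what is visible of it).
- manip.spot_point(camera, name): "pixel" ([column, row] in pixels: a listed point, or the origin of a listed thing).
The state is a dict: "time_s": time; "joints": joint angles; "qd": joint speeds; "joint_efforts": joint torques, N m; "tcp_pos": TCP position; "tcp_rot": TCP orientation; "contact_force": force on the tool from outside, world axes, zero at the start; "wrist_torque": the same for the moment, N m; "width": finger opening in m; "gripper_force": force on a finger pad.
Only numpy, scipy, OpenCV 4.12 (cv2) and the standard library are available. Lean on these libraries where they do the work, as an engineer would, in place of code of your own. Each camera call takes 0.05 s, during which the arm holds its last target. There are 200 camera calls.

### The job

Push the flange along its channel in the clamping fixture, over the raised lip, so that it drops flat into the pocket; slide it, do not lift it out. Then fit the T-handle fully down on the fixture's toothed stub, lining its slots up with the teeth, and use it to turn the clamp arm over the flange as far as it goes. Leave the handle seated on the stub, and do not disturb the other things on the table.

Things in the scene. Friction and masses are not known exactly. Their poses are not given: they have to be found in the camera images.
- fixture: Steel clamping fixture fixed to the table, 126 (x) x 174 (y) mm; origin at the centre of its underside, z up. A channel 63 mm wide runs along its +y at x = -21 mm, its -y end (y = -87) open for pushing. Channel floor (ledge) 17 mm above the table, side rails 8 mm wide with tops at 27 mm. It leads over a lip to a pocket; beside the pocket stands the clamp spindle, at x = 37, y = 44.
- lip (a point): Middle of the lip's crest, at (-21, 10.5, 20) mm in the fixture's frame, axes as the fixture's. The lip lies straight across the channel: a ramp rises from the ledge (17 mm high) at y = -4 to the crest (20 mm high), flat from y = 9 to 12; there it falls sheer 6 mm to the pocket floor.
- pocket (a point): Centre of the pocket floor, at (-21, 44, 14) mm in the fixture's frame; axes as the fixture's. Pocket from y = 12 to an end wall at y = 76, walls 24 mm above the table. The seated flange has its origin here, with 1.5 mm play sideways and 2 mm along the channel.
- flange: Loose plain steel flange ring, 60 mm across, 10 mm thick, with a boss 34 mm across, 14 mm high in all; 0.09 kg. Origin at the centre of its underside, z up. Starts boss up on the ledge, 80 to 95 mm short of the pocket centre. Pushed at its rear edge it climbs the ramp, tips over the crest (its rear then rises up to 4 mm above the crest: push low, 1 to 2 mm above ledge and lip, or the tip slips under) and drops into the pocket.
- stub_seat (a point): On the spindle axis at the shoulder (36 mm across, 42 mm above the table) on which the fitted handle rests; turns with the spindle, z up. x points along the clamp arm: 18 mm wide, reaching 75 mm from the axis, between 30 and 38 mm above the table.
- stub_tip (a point): Top of the toothed stub, on the spindle axis 33 mm above stub_seat, same axes. Four teeth stand as a cross, along the arm (x) and square to it, each 8 mm wide, reaching 14 mm out from the axis and 26 mm up from the shoulder. Between them a round pilot nose, 12 mm across with a tapered end, reaches up to this point.
- handle: Loose steel T-handle standing upright on the table, bore down; 0.3 kg. Round sleeve 42 mm across, 42 mm high, with a flat grip bar on top. Origin at the centre of the sleeve's underside, z up. The bore is 35 mm deep, with a cross of four slots 10.5 mm wide, along x and y: it fits the stub in four positions a quarter turn apart, with 1.2 mm play and about 0.1 rad turning play either way.
- handle_grip (a point): Centre of the handle's grip bar, 55 mm above the handle's origin, same axes. Bar 64 mm long (x), 16 mm thick (y), 26 mm high (42 to 68 mm above the origin).
- clamp (a joint): Turn of the clamp spindle, rad: starts 0 to 0.35 (open), stop at 1.3 (arm straight over the pocket centre). Grows anticlockwise seen from above. Stiff: stays where it is left, needs 0.2 N m or a little more to turn.
- v_block: Bystander: steel V-block 45 x 48 x 36 mm, loose; origin at the centre of its underside. Leave alone.
- locating_pin: Bystander: steel locating pin 21 mm across, 42 mm high, standing loose; origin at the centre of its underside. Leave alone.
- parts_dish: Bystander: round steel dish with nuts, 95 mm across, 28 mm high, loose; origin at the centre of its underside. Leave alone.
Things that resemble listed ones, but are neither listed nor needed, are in the scene too. Leave any pink look-alike of the flange alone.

How it is judged:
By the outcome, as a careful person would: the job done as asked, in the order asked, and still so for the second after the job is handed in, with the robot touching nothing.
It also fails if it takes over 51 s, if anything falls off the work surface, if the arm or the gripper's body presses on something with over 40 N, if the wrist force passes 120 N, or if a joint passes its speed limit or range.

## Working session

There is one attempt and no reset: what is moved stays moved. The work goes in short steps, Python scripts to look and compute and a shell command to move; the robot and the scene stay as the last step left them, time stands still between calls to the robot, and variables do not carry over. Pictures are saved under pics/ and viewed, at most 10 in all, crops included, and the job is handed in when it is done.

```bash
mkdir -p pics; ls; cat > h.py <<'E'
from plant import manip
import numpy as np, cv2
def ray(cam,px,m=None):
    m=m or manip.camera_model(cam)
    K=np.array(m["mtx"]);d=np.linalg.solve(K,[px[0],px[1],1.]);d=np.array([d[0],-d[1],-d[2]])
    return np.array(m["eye"]),np.array(m["orientation"])@d
def at(cam,px,z):
    e,d=ray(cam,px);return e+d*(z-e[2])/d[2]
def proj(cam,P):
    m=manip.camera_model(cam);p=np.array(m["orientation"]).T@(np.array(P)-m["eye"]);q=np.array(m["mtx"])@[p[0],-p[1],-p[2]];return q[:2]/q[2]
def tri(a,pa,b,pb):
    e1,d1=ray(a,pa);e2,d2=ray(b,pb);d1/=np.linalg.norm(d1);d2/=np.linalg.norm(d2)
    s=np.linalg.lstsq(np.c_[d1,-d2],e2-e1,rcond=None)[0];p,q=e1+d1*s[0],e2+d2*s[1];return (p+q)/2,np.linalg.norm(p-q)
E
python3 - <<'E'
from h import *
for c in("top","side"):
    cv2.imwrite(f"pics/{c}0.png",manip.read_camera(c)[:,:,::-1])
    print(c,{k:(np.round(v,3).tolist() if not isinstance(v,(str,type(None))) else v) for k,v in manip.camera_model(c).items()})
    for n in["fixture","lip","pocket","flange","stub_seat","stub_tip","handle","handle_grip","v_block","locating_pin","parts_dish"]:
        print(n,[(np.round(r["pixel"]).tolist(),round(r["p"],2)) for r in manip.spot_point(c,n)[:3]])
s=manip.sense();print(s["time_s"],np.round(s["tcp_rot"],3).tolist(),s["contact_force"],manip.hold_point_z)
E
```

```text
pics
top {'mtx': [[533.257, 0.0, 325.853], [0.0, 533.257, 233.617], [0.0, 0.0, 1.0]], 'eye': [0.464, 0.014, 1.015], 'orientation': [[-0.014, 0.996, -0.088], [-0.999, -0.011, 0.035], [0.034, 0.089, 0.995]]}
fixture [([331.0, 238.0], 0.57)]
lip [([326.0, 248.0], 0.64)]
pocket [([309.0, 242.0], 0.56)]
flange [([247.0, 263.0], 0.95), ([347.0, 249.0], 0.65)]
stub_seat [([308.0, 214.0], 0.72), ([308.0, 244.0], 0.53)]
stub_tip [([309.0, 209.0], 0.63)]
handle [([450.0, 254.0], 0.59)]
handle_grip [([459.0, 252.0], 0.85)]
v_block [([170.0, 262.0], 0.74)]
locating_pin [([419.0, 188.0], 0.52)]
parts_dish [([168.0, 206.0], 0.85)]
side {'mtx': [[541.372, 0.0, 314.91], [0.0, 541.372, 240.274], [0.0, 0.0, 1.0]], 'eye': [0.129, -0.654, 0.632], 'orientation': [[0.828, 0.319, -0.461], [-0.56, 0.497, -0.662], [0.018, 0.807, 0.59]]}
fixture [([307.0, 272.0], 0.64)]
lip [([296.0, 267.0], 0.64), ([315.0, 225.0], 0.55)]
pocket [([314.0, 225.0], 0.67), ([285.0, 259.0], 0.65)]
flange [([307.0, 284.0], 0.82), ([243.0, 242.0], 0.61)]
stub_seat [([315.0, 237.0], 0.98)]
stub_tip [([316.0, 224.0], 0.73)]
handle [([370.0, 372.0], 0.89), ([304.0, 284.0], 0.56)]
handle_grip []
v_block [([211.0, 203.0], 0.58)]
locating_pin [([411.0, 313.0], 0.49)]
parts_dish [([258.0, 193.0], 0.72)]
1.2 [[-0.94, 0.342, -0.0], [0.342, 0.94, -0.0], [0.0, -0.0, -1.0]] [-0.72054006 -0.27759077 -0.63182625] 0.0187
```

View pics/top0.png

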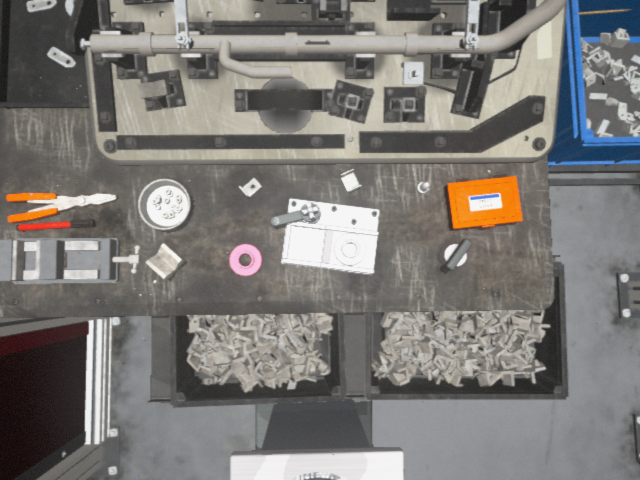

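View pics/side0.png

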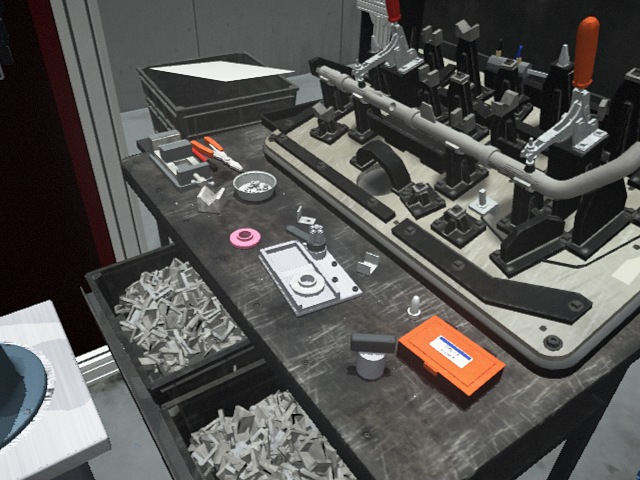

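```bash
python3 - <<'E'
from h import *
for n,px,z in[("lip",(326,248),.02),("pocket",(309,242),.014),("flange",(347,249),.017),("seat",(308,214),.042),("tip",(309,209),.075),("handle",(450,254),0),("grip",(459,252),.055)]:print(n,at("top",px,z).round(4))
print("tri seat",tri("top",(308,214),"side",(315,237)),"tip",tri("top",(309,209),"side",(316,224)))
print("tri fl",tri("top",(347,249),"side",(307,284)),"lip",tri("top",(326,248),"side",(296,267)),"pk",tri("top",(309,242),"side",(285,259)),"handle",tri("top",(450,254),"side",(370,372)))
E
```

```text
lip [ 0.5256 -0.021   0.02  ]
pocket [0.5376 0.0106 0.014 ]
flange [ 0.5234 -0.0605  0.017 ]
seat [0.5872 0.012  0.042 ]
tip [0.5919 0.0102 0.075 ]
handle [ 0.5124 -0.2599  0.    ]
grip [ 0.5133 -0.2617  0.055 ]
tri seat (array([0.58882544, 0.01060786, 0.04793416]), np.float64(0.005532084718645688)) tip (array([0.59234355, 0.00982788, 0.07638392]), np.float64(0.0013903356814730335))
tri fl (array([ 0.52505016, -0.06150563,  0.01632326]), np.float64(0.003685731901757555)) lip (array([ 0.52718408, -0.02189394,  0.02624849]), np.float64(0.004572193252464672)) pk (array([0.53329308, 0.01271641, 0.01965628]), np.float64(0.008827353296628034)) handle (array([ 0.51138031, -0.2606938 , -0.00640572]), np.float64(0.003211556771723006))
```

```bash
python3 - <<'E'
from h import *
s=manip.sense();m=manip.camera_model("wrist");R=np.array(s["tcp_rot"])
print("cam in tool",R.T@(np.array(m["eye"])-s["tcp_pos"]),(R.T@np.array(m["orientation"])).round(3).tolist(),m["mtx"])
print(R.T@(np.array([.50,-.06,.22])-s["tcp_pos"]))
E
```

```text
cam in tool [ 0.08606802  0.00109742 -0.1416365 ] [[-0.0, 0.945, 0.327], [1.0, 0.0, 0.0], [0.0, 0.327, -0.945]] [[384.79034232   0.         317.45903372]
 [  0.         384.79034232 240.18375083]
 [  0.           0.           1.        ]]
[-0.49042321 -0.53549712  0.01128851]
```

```bash
python3 -m inch '[{"tx":-0.036,"ty":-0.033},{"tx":-0.036,"ty":-0.033},{"tx":-0.036,"ty":-0.033},{"tx":-0.036,"ty":-0.033},{"tx":-0.036,"ty":-0.033},{"tx":-0.036,"ty":-0.033},{"tx":-0.036,"ty":-0.033},{"tx":-0.036,"ty":-0.033}]' 0
python3 -m inch '[{"tx":-0.036,"ty":-0.033},{"tx":-0.036,"ty":-0.033},{"tx":-0.036,"ty":-0.033},{"tx":-0.036,"ty":-0.033},{"tx":-0.036,"ty":-0.033},{"tx":-0.036,"ty":-0.033},{"rz":8.5},{"rz":8.5}]'
python3 -m inch '[{"rz":8.5},{"rz":8.5},{"rz":8.5},{"rz":8.5},{"rz":8.5},{"rz":8.5},{"rz":7},{}]'
cat > look.py <<'E'
import sys
from h import *
s=manip.sense();R=np.array(s["tcp_rot"]);print("tcp",np.round(s["tcp_pos"],4),"psi",np.degrees(np.arctan2(R[1,0],R[0,0])).round(2),"t",s["time_s"])
im=manip.read_camera("wrist");cv2.imwrite(f"pics/{sys.argv[1]}.png",im[:,:,::-1])
Z=dict(fixture=0,lip=.02,pocket=.014,flange=.017,stub_seat=.042,stub_tip=.075,handle=0,handle_grip=.055)
for n in sys.argv[2:]:
    for r in manip.spot_point("wrist",n)[:3]:print(n,np.round(r["pixel"]),round(r["p"],2),at("wrist",r["pixel"],Z[n]).round(4))
E
python3 look.py w1 fixture lip pocket flange stub_seat stub_tip
```

```text
tcp [0.2221 0.6109 0.2313] psi 160.01 t 1.2invalid input
invalid input
invalid input
```

```bash
python3 -m inch '[{"tx":-0.036,"ty":-0.033,"tz":0,"rx":0,"ry":0,"rz":0},{"tx":-0.036,"ty":-0.033,"tz":0,"rx":0,"ry":0,"rz":0}]' 0 40; python3 -m inch '[{"tx":-0.036,"ty":-0.033},{"tx":-0.036,"ty":-0.033}]'
```

```text
time_s: 1.75
tcp_pos: [0.2672, 0.5237, 0.231]
tcp_rot: [[-0.941, 0.339, 0.0], [0.339, 0.941, -0.0], [-0.0, -0.0, -1.0]]
contact_force: [-0.3, 0.2, 0.3]
width: 0.0589
gripper_force: 0.0invalid input
```

```bash
python3 -m inch '[{"tx":-0.036,"ty":-0.033,"tz":0,"rx":0,"ry":0,"rz":0},{"tx":-0.036,"ty":-0.033,"tz":0,"rx":0,"ry":0,"rz":0},{"tx":-0.036,"ty":-0.033,"tz":0,"rx":0,"ry":0,"rz":0},{"tx":-0.036,"ty":-0.033,"tz":0,"rx":0,"ry":0,"rz":0},{"tx":-0.036,"ty":-0.033,"tz":0,"rx":0,"ry":0,"rz":0},{"tx":-0.036,"ty":-0.033,"tz":0,"rx":0,"ry":0,"rz":0},{"tx":-0.036,"ty":-0.033,"tz":0,"rx":0,"ry":0,"rz":0},{"tx":-0.036,"ty":-0.033,"tz":0,"rx":0,"ry":0,"rz":0}]' 0 40 | head -2
python3 -m inch '[{"tx":-0.036,"ty":-0.033,"tz":0,"rx":0,"ry":0,"rz":0},{"tx":-0.036,"ty":-0.033,"tz":0,"rx":0,"ry":0,"rz":0},{"tx":-0.036,"ty":-0.033,"tz":0,"rx":0,"ry":0,"rz":0},{"tx":-0.036,"ty":-0.033,"tz":0,"rx":0,"ry":0,"rz":0},{"tx":0,"ty":0,"tz":0,"rx":0,"ry":0,"rz":8.5},{"tx":0,"ty":0,"tz":0,"rx":0,"ry":0,"rz":8.5},{"tx":0,"ty":0,"tz":0,"rx":0,"ry":0,"rz":8.5},{"tx":0,"ty":0,"tz":0,"rx":0,"ry":0,"rz":8.5}]' 0 40 | head -2
python3 -m inch '[{"tx":0,"ty":0,"tz":0,"rx":0,"ry":0,"rz":8.5},{"tx":0,"ty":0,"tz":0,"rx":0,"ry":0,"rz":8.5},{"tx":0,"ty":0,"tz":0,"rx":0,"ry":0,"rz":8.5},{"tx":0,"ty":0,"tz":0,"rx":0,"ry":0,"rz":8.5},{"tx":0,"ty":0,"tz":0,"rx":0,"ry":0,"rz":7},{"tx":0,"ty":0,"tz":0,"rx":0,"ry":0,"rz":0}]' 0 40 | head -2
python3 look.py w2 fixture lip pocket flange stub_seat stub_tip
```

```text
time_s: 2.55
tcp_pos: [0.4483, 0.1758, 0.2317]
time_s: 3.35
tcp_pos: [0.538, 0.0042, 0.2313]
time_s: 3.95
tcp_pos: [0.5379, 0.0045, 0.2314]
tcp [0.5379 0.0045 0.2314] psi 85.03 t 3.95
fixture [330. 228.] 0.82 [ 0.5464 -0.0271  0.    ]
fixture [419. 368.] 0.74 [ 0.6366 -0.2046  0.    ]
fixture [311. 272.] 0.23 [ 0.5233 -0.0736  0.    ]
lip [310. 224.] 0.93 [ 0.5276 -0.0151  0.02  ]
pocket [313. 190.] 0.91 [0.5334 0.0167 0.014 ]
flange [306. 269.] 0.79 [ 0.5195 -0.0625  0.017 ]
flange [271.  60.] 0.66 [0.5079 0.1304 0.017 ]
stub_seat [383. 198.] 0.61 [0.5949 0.0099 0.042 ]
stub_tip [384. 207.] 0.68 [0.5903 0.0103 0.075 ]
```

View pics/w2.png

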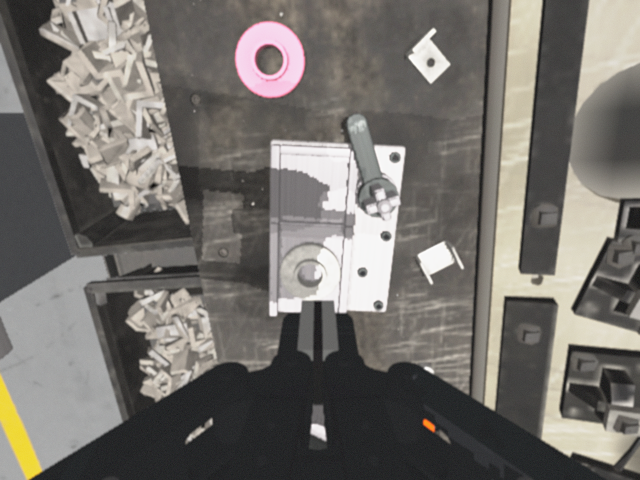

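```bash
cat > fit.py <<'E'
from h import *
F=np.array([[0,0,0],[-21,10.5,20],[-21,44,14],[37,44,42],[37,44,75]])/1e3
W=np.array([[.5464,-.0271],[.5276,-.0151],[.5334,.0167],[.5949,.0099],[.5903,.0103]])
f=F[:,:2]-F[:,:2].mean(0);w=W-W.mean(0)
a=np.arctan2((f[:,0]*w[:,1]-f[:,1]*w[:,0]).sum(),(f*w).sum());R=np.array([[np.cos(a),-np.sin(a)],[np.sin(a),np.cos(a)]])
t=W.mean(0)-R@F[:,:2].mean(0)
print("yaw",np.degrees(a),"t",t,"res mm",((W-(F[:,:2]@R.T+t))*1e3).round(1).tolist())
im=cv2.imread("pics/w2.png")
def P(x,y,z):return proj("wrist",[*(R@[x/1e3,y/1e3]+t),z/1e3])
S=4;o=np.array([250,120])
crop=cv2.resize(im[120:330,250:420],None,fx=2.8,fy=2.8,interpolation=cv2.INTER_CUBIC)
def L(pts,c):cv2.polylines(crop,[np.int32([(P(*p)-o+.5)*2.8 for p in pts])],False,c,1)
L([(-52.5,-87,17),(-52.5,12,17)],(0,0,255));L([(10.5,-87,27),(10.5,76,27)],(0,0,255));L([(-60.5,-87,27),(-60.5,87,27)],(255,0,0))
L([(-52.5,12,20),(10.5,12,20)],(0,160,0));L([(-52.5,76,24),(10.5,76,24)],(0,160,0));L([(-63,-87,0),(63,-87,0),(63,87,0),(-63,87,0),(-63,-87,0)],(255,0,255))
L([(37+6*np.cos(k),44+6*np.sin(k),75) for k in np.linspace(0,6.3,20)],(0,0,255));L([(37+18*np.cos(k),44+18*np.sin(k),42) for k in np.linspace(0,6.3,20)],(0,200,255))
cv2.imwrite("pics/fit.png",crop)
E
python3 fit.py
```

```text
yaw -8.785220230261041 t [ 0.54784226 -0.02824815] res mm [[-1.4, 1.1], [-1.1, -0.4], [-0.4, -1.7], [3.8, 0.3], [-0.8, 0.7]]
```

View pics/fit.png

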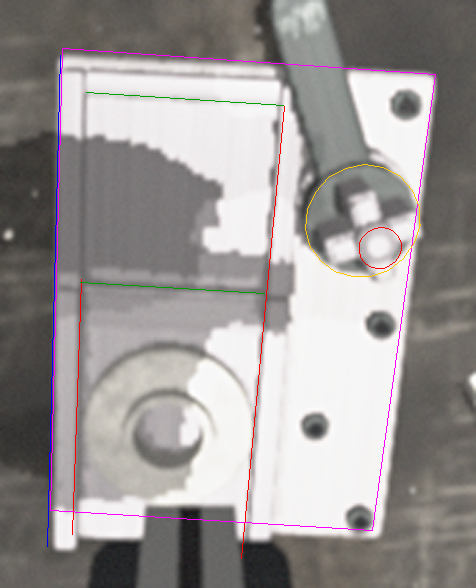

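```bash
cat > fit2.py <<'E'
from h import *
from scipy.optimize import least_squares
D=[((-60.5,-87,27),(55,548)),((-52.5,-87,27),(76,548)),((10.5,-87,27),(249,540)),((18.5,-87,27),(270,540)),((37,44,75),(379,247)),((37,44,42),(362,221)),((-63,87,0),(60,58)),((-52.5,12,20),(86,289)),((10.5,12,20),(268,296))]
def P(q,x,y,z):
    c,s=np.cos(q[0]),np.sin(q[0]);return proj("wrist",[c*x/1e3-s*y/1e3+q[1],s*x/1e3+c*y/1e3+q[2],z/1e3])
def res(q):return np.concatenate([(P(q,*a)-(np.array(b)/2.8+[249.5,119.5])) for a,b in D])
r=least_squares(res,[-.14,.547,-.028],loss="soft_l1");q=r.x
print("yaw",np.degrees(q[0]),q[1:],r.fun.round(1))
c,s=np.cos(q[0]),np.sin(q[0]);R=np.array([[c,-s],[s,c]])
T=lambda x,y:R@[x/1e3,y/1e3]+q[1:]
for n,x,y in[("ch-130",-21,-130),("pocket",-21,44),("spindle",37,44)]:print(n,T(x,y))
# flange: boss top ring centre px crop (168,431)~ z .031 ; outer circle z .027 centre
w=at("wrist",np.array([168,430])/2.8+[249.5,119.5],.027);print("flange fix",R.T@(w[:2]-q[1:])*1e3, R.T@(np.array([.5195,-.0625])-q[1:])*1e3)
E
python3 fit2.py
```

```text
yaw -7.652340485061553 [ 0.54865005 -0.02853425] [-0.1  0.9  0.2  1.2 -0.   6.6  0.3  7.   0.5 -0.2  0.3 -0.2 -0.  -1.8
 -1.3 -1.2 -0.5 -0.7]
ch-130 [ 0.51052603 -0.15458011]
pocket [0.53369619 0.0178703 ]
spindle [0.59117966 0.01014691]
flange fix [-21.14404712 -37.15619311] [-24.36750455 -37.5449327 ]
```

```bash
python3 -m inch '[{"tx":0,"ty":0,"tz":0,"rx":0,"ry":0,"rz":2.65},{"tx":-0.0253,"ty":-0.0012,"tz":0.034,"rx":0,"ry":0,"rz":0},{"tx":-0.0253,"ty":-0.0012,"tz":0.034,"rx":0,"ry":0,"rz":0},{"tx":-0.0253,"ty":-0.0012,"tz":0.034,"rx":0,"ry":0,"rz":0},{"tx":-0.0253,"ty":-0.0012,"tz":0.034,"rx":0,"ry":0,"rz":0},{"tx":-0.0253,"ty":-0.0012,"tz":0.034,"rx":0,"ry":0,"rz":0},{"tx":0,"ty":0,"tz":0,"rx":0,"ry":0,"rz":0}]' 0 40
cat > st.py <<'E'
from h import *
s=manip.sense();a=np.radians(-7.65);R=np.array([[np.cos(a),-np.sin(a)],[np.sin(a),np.cos(a)]]);T=np.array(s["tcp_rot"])
print("fix mm",(R.T@(np.array(s["tcp_pos"][:2])-[.54865,-.02853])*1e3).round(1),"z",round(s["tcp_pos"][2]*1e3,1),"psi",np.degrees(np.arctan2(T[1,0],T[0,0])).round(2),"F",np.round(s["contact_force"],1),"M",np.round(s["wrist_torque"],2),"w",s["width"],"t",s["time_s"],"j6",s["joints"][5],"tilt",T[2].round(3))
E
python3 st.py
```

```text
time_s: 5.0
tcp_pos: [0.5114, -0.1207, 0.0567]
tcp_rot: [[0.136, 0.991, -0.009], [0.991, -0.136, 0.004], [0.003, -0.009, -1.0]]
contact_force: [-0.9, 0.8, -1.1]
width: 0.0005
gripper_force: 0.0
fix mm [-24.7 -96.3] z 56.7 psi 82.2 F [-0.9  0.8 -1.1] M [0.03 0.02 0.01] w 0.0005239653109137463 t 5.0 j6 -17.832347080841082 tilt [ 0.003 -0.009 -1.   ]
```

```bash
python3 -m inch '[{"tx":0,"ty":0.003,"tz":0.015,"rx":0,"ry":0,"rz":0},{"tx":0,"ty":0,"tz":0.015,"rx":0,"ry":0,"rz":0},{"tx":0,"ty":0,"tz":0.004,"rx":0,"ry":0,"rz":0},{"tx":0,"ty":0,"tz":0,"rx":0,"ry":0,"rz":0},{"tx":0,"ty":0,"tz":0,"rx":0,"ry":0,"rz":0}]' 0 40 >/dev/null; python3 st.py
```

```text
fix mm [-17.5 -95. ] z 28.0 psi 82.4 F [-0.3  0.5  0.1] M [-0.    0.03  0.04] w -2.815349785401704e-05 t 5.5 j6 -17.67890667307865 tilt [-0.     0.001 -1.   ]
```

```bash
python3 -m inch '[{"tx":0,"ty":-0.0033,"tz":0.005,"rx":0,"ry":0,"rz":0},{"tx":0,"ty":0,"tz":0.0043,"rx":0,"ry":0,"rz":0},{"tx":0,"ty":0,"tz":0,"rx":0,"ry":0,"rz":0},{"tx":0,"ty":0,"tz":0,"rx":0,"ry":0,"rz":0},{"tx":0,"ty":0,"tz":0,"rx":0,"ry":0,"rz":0}]' 0 40 >/dev/null; python3 st.py
python3 -m inch '[{"tx":0.005,"ty":0,"tz":0,"rx":0,"ry":0,"rz":0},{"tx":0.005,"ty":0,"tz":0,"rx":0,"ry":0,"rz":0},{"tx":0.005,"ty":0,"tz":0,"rx":0,"ry":0,"rz":0},{"tx":0.005,"ty":0,"tz":0,"rx":0,"ry":0,"rz":0},{"tx":0.005,"ty":0,"tz":0,"rx":0,"ry":0,"rz":0},{"tx":0,"ty":0,"tz":0,"rx":0,"ry":0,"rz":0}]' 0 40 >/dev/null; python3 st.py;python3 look.py w3 flange
```

```text
fix mm [-21.2 -95.3] z 18.1 psi 82.36 F [ 0.9 -0.3  0.5] M [-0.04  0.05 -0.01] w 6.58743305672856e-05 t 6.0 j6 -17.792349406266066 tilt [-0.  0. -1.]
fix mm [-21.4 -69.5] z 17.9 psi 82.41 F [-0.5  0.5 -0.4] M [ 0.03  0.03 -0.03] w 0.0001797014146727412 t 6.6 j6 -15.112664398158206 tilt [ 0. -0. -1.]
tcp [ 0.5182 -0.0946  0.0179] psi 82.41 t 6.6
```

View pics/w3.png

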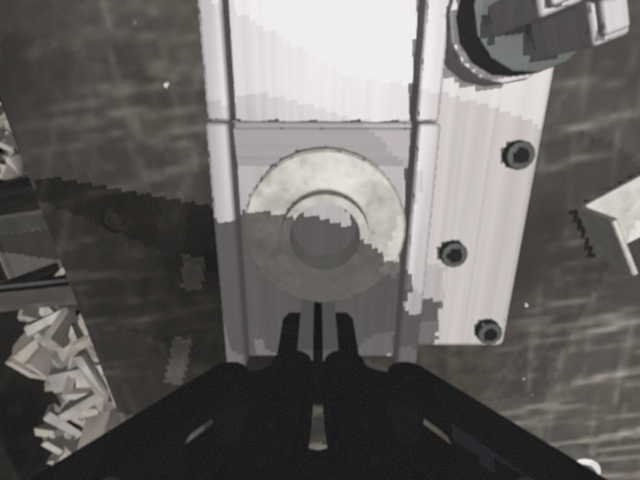

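```bash
cat > px.py <<'E'
import sys
from h import *
a=np.radians(-7.65);R=np.array([[np.cos(a),-np.sin(a)],[np.sin(a),np.cos(a)]])
for q in sys.argv[1:]:
    c,r,z=map(float,q.split(","));print(q,(R.T@(at("wrist",(c,r),z/1e3)[:2]-[.54865,-.02853])*1e3).round(1))
E
python3 px.py 325,225,27 322,300,27 320,150,27 230,122,20 412,122,20 233,115,20 320,303,18 340,225,17
```

```text
325,225,27 [-20.  -24.2]
322,300,27 [-21.  -54.4]
320,150,27 [-21.9   2.2]
230,122,20 [-53.1  11. ]
412,122,20 [10.1 11. ]
233,115,20 [-51.9  13.3]
320,303,18 [-21.7 -60.6]
340,225,17 [-14.  -27.3]
```

```bash
python3 -m inch '[{"tx":0.005,"ty":0,"tz":-0.0009,"rx":0,"ry":0,"rz":0},{"tx":0.006,"ty":0,"tz":0,"rx":0,"ry":0,"rz":0},{"tx":0.006,"ty":0,"tz":0,"rx":0,"ry":0,"rz":0},{"tx":0.006,"ty":0,"tz":0,"rx":0,"ry":0,"rz":0},{"tx":0.006,"ty":0,"tz":0,"rx":0,"ry":0,"rz":0},{"tx":0.006,"ty":0,"tz":0,"rx":0,"ry":0,"rz":0},{"tx":0.006,"ty":0,"tz":0,"rx":0,"ry":0,"rz":0},{"tx":0,"ty":0,"tz":0,"rx":0,"ry":0,"rz":0}]' 0 40 >/dev/null; python3 st.py
```

```text
fix mm [-21.4 -28.4] z 18.8 psi 82.41 F [-0.4  0.9  0. ] M [-0.    0.01  0.  ] w 2.5299904212991174e-05 t 7.5 j6 -10.656807782318868 tilt [ 0. -0. -1.]
```

```bash
python3 -m inch '[{"tx":0.004,"ty":0,"tz":0,"rx":0,"ry":0,"rz":0},{"tx":0.004,"ty":0,"tz":-0.0003,"rx":0,"ry":0,"rz":0},{"tx":0.004,"ty":0,"tz":-0.001,"rx":0,"ry":0,"rz":0},{"tx":0.004,"ty":0,"tz":-0.001,"rx":0,"ry":0,"rz":0},{"tx":0.004,"ty":0,"tz":-0.0009,"rx":0,"ry":0,"rz":0},{"tx":0.003,"ty":0,"tz":0,"rx":0,"ry":0,"rz":0},{"tx":0,"ty":0,"tz":0,"rx":0,"ry":0,"rz":0},{"tx":0,"ty":0,"tz":0,"rx":0,"ry":0,"rz":0}]' 0 40 >/dev/null; python3 st.py; python3 look.py w4 flange
```

```text
fix mm [-21.4  -6.2] z 22.1 psi 82.37 F [-0.3  0.   0.1] M [-0.01  0.   -0.03] w -0.00016157378396411333 t 8.3 j6 -8.148841162640297 tilt [ 0. -0. -1.]
tcp [ 0.5267 -0.0318  0.0221] psi 82.37 t 8.3
```

View pics/w4.png

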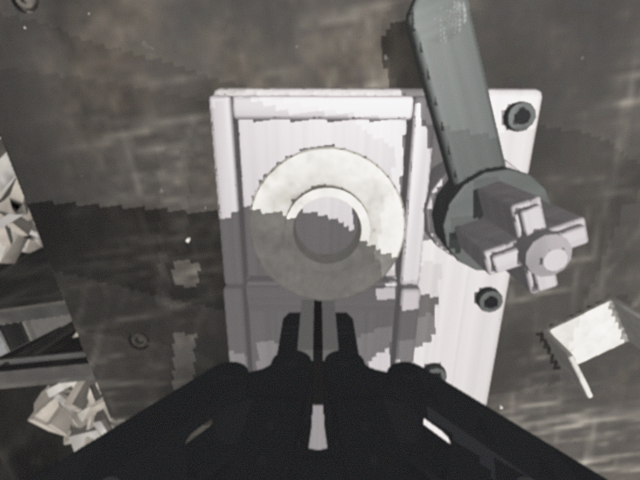

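```bash
python3 -m inch '[{"tx":0.002,"ty":0,"tz":0,"rx":0,"ry":0,"rz":0},{"tx":0.002,"ty":0,"tz":0,"rx":0,"ry":0,"rz":0},{"tx":0.002,"ty":0,"tz":0,"rx":0,"ry":0,"rz":0},{"tx":0.001,"ty":0,"tz":0,"rx":0,"ry":0,"rz":0},{"tx":0,"ty":0,"tz":0,"rx":0,"ry":0,"rz":0},{"tx":0,"ty":0,"tz":0,"rx":0,"ry":0,"rz":0}]' 0 40 >/dev/null; python3 st.py; python3 look.py w5 flange stub_tip; python3 - <<'E'
import cv2
i=cv2.imread("pics/w5.png");cv2.imwrite("pics/w5c.png",cv2.resize(i[80:400,200:600],None,fx=1.8,fy=1.8))
E
```

```text
fix mm [-21.3   0.8] z 22.1 psi 82.37 F [1.1 0.4 0. ] M [-0.03  0.02 -0.07] w 1.402727166104037e-06 t 9.0 j6 -7.380198482370309 tilt [ 0.  0. -1.]
tcp [ 0.5276 -0.0249  0.0221] psi 82.37 t 9.0
stub_tip [546. 284.] 0.63 [0.5897 0.0106 0.075 ]
```

View pics/w5c.png

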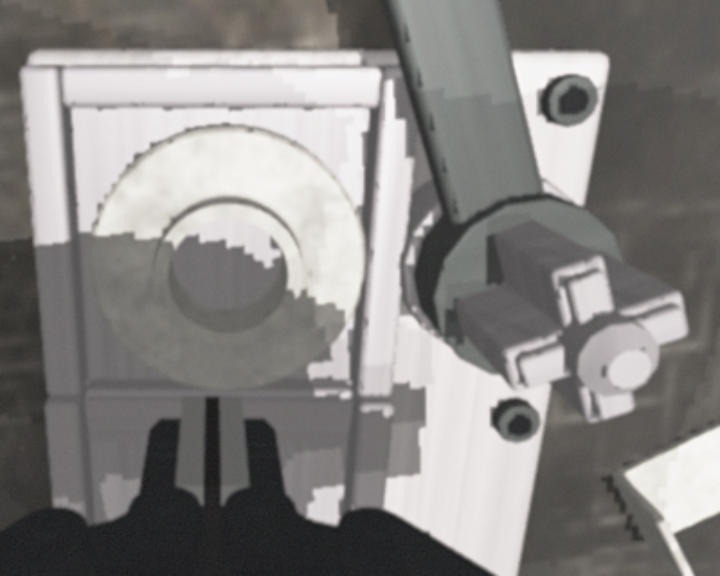

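```bash
python3 px.py 328,149.4,24 328,295.5,24 252,222,24 402,222,24 327,293,20
```

```text
328,149.4,24 [-18.9  72.4]
328,295.5,24 [-18.4  14.6]
252,222,24 [-47.4  45.5]
402,222,24 [ 9.3 45.5]
327,293,20 [-18.7  13.6]
```

```bash
python3 - <<'E'
from h import *
f=lambda c:at("wrist",np.array(c)/1.8+[200,80],.038)[:2]
for a,b in[((455,222),(388,0)),((540,190),(492,0))]:
    d=f(b)-f(a);print(np.degrees(np.arctan2(d[1],d[0])))
E
python3 -m inch '[{"tx":-0.005,"ty":0,"tz":-0.02,"rx":0,"ry":0,"rz":0},{"tx":-0.02,"ty":0,"tz":-0.04,"rx":0,"ry":0,"rz":0},{"tx":-0.038,"ty":0.0073,"tz":-0.02,"rx":0,"ry":0,"rz":0},{"tx":-0.038,"ty":0.0073,"tz":-0.02,"rx":0,"ry":0,"rz":0},{"tx":-0.038,"ty":0.0073,"tz":-0.02,"rx":0,"ry":0,"rz":0},{"tx":-0.038,"ty":0.0073,"tz":-0.02,"rx":0,"ry":0,"rz":0},{"tx":-0.038,"ty":0.0073,"tz":-0.02,"rx":0,"ry":0,"rz":0},{"tx":-0.038,"ty":0.0073,"tz":-0.02,"rx":0,"ry":0,"rz":0}]' 0.07 40 >/dev/null
python3 -m inch '[{"tx":0,"ty":0,"tz":0,"rx":0,"ry":0,"rz":-8.5},{"tx":0,"ty":0,"tz":0,"rx":0,"ry":0,"rz":-8.5},{"tx":0,"ty":0,"tz":0,"rx":0,"ry":0,"rz":-8.5},{"tx":0,"ty":0,"tz":0,"rx":0,"ry":0,"rz":-8.5},{"tx":0,"ty":0,"tz":0,"rx":0,"ry":0,"rz":-8.5},{"tx":0,"ty":0,"tz":0,"rx":0,"ry":0,"rz":-8.5},{"tx":0,"ty":0,"tz":0,"rx":0,"ry":0,"rz":-8.5},{"tx":0,"ty":0,"tz":0,"rx":0,"ry":0,"rz":0}]' 0.07 40 >/dev/null
python3 look.py w6 handle handle_grip
```

```text
104.62285607030992
104.42556598920048
tcp [ 0.5373 -0.2815  0.202 ] psi 141.84 t 10.75
handle [319. 167.] 0.71 [ 0.5101 -0.2576  0.    ]
handle_grip [316. 174.] 0.89 [ 0.5065 -0.2582  0.055 ]
```

View pics/w6.png

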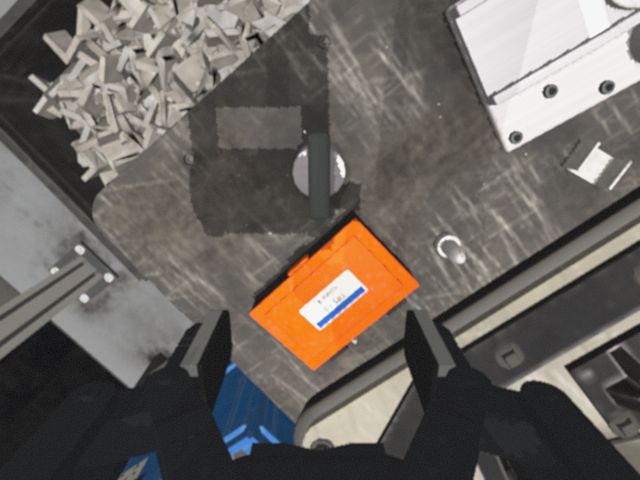

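```bash
python3 - <<'E'
from h import *
s=manip.sense();R=np.array(s["tcp_rot"])
g=np.mean([at("wrist",p,.068) for p in[(309,134),(329,134),(310,218),(328,218)]],0)
for n,p in(("edges",g),("net",at("wrist",(316,174),.055))):
    print(n,p.round(4),"tool",(R.T@(np.array([*p[:2],.046])-s["tcp_pos"])*1e3).round(1))
L=[at("wrist",p,.068)[:2] for p in[(319,134),(319,218)]];d=L[0]-L[1];print(np.linalg.norm(d),np.degrees(np.arctan2(d[1],d[0])))
E
```

```text
edges [ 0.508  -0.2564  0.068 ] tool [ 38.6   1.5 156. ]
net [ 0.5063 -0.2579  0.055 ] tool [ 39.   -0.7 156. ]
0.06029875622880125 141.76962547449975
```

```bash
python3 -m inch '[{"tx":0.019,"ty":0.0004,"tz":0.03,"rx":0,"ry":0,"rz":0},{"tx":0.0198,"ty":0.0004,"tz":0.03,"rx":0,"ry":0,"rz":0},{"tx":0,"ty":0,"tz":0.03,"rx":0,"ry":0,"rz":0},{"tx":0,"ty":0,"tz":0.03,"rx":0,"ry":0,"rz":0},{"tx":0,"ty":0,"tz":0.02,"rx":0,"ry":0,"rz":0},{"tx":0,"ty":0,"tz":0.012,"rx":0,"ry":0,"rz":0},{"tx":0,"ty":0,"tz":0.002,"rx":0,"ry":0,"rz":0},{"tx":0,"ty":0,"tz":0,"rx":0,"ry":0,"rz":0}]' 0.05 40 >/dev/null; python3 st.py
python3 -m inch '[{"tx":0,"ty":0,"tz":0,"rx":0,"ry":0,"rz":0},{"tx":0,"ty":0,"tz":0.000,"rx":0,"ry":0,"rz":0},{"tx":0,"ty":0,"tz":0,"rx":0,"ry":0,"rz":0},{"tx":0,"ty":0,"tz":0,"rx":0,"ry":0,"rz":0},{"tx":0,"ty":0,"tz":0,"rx":0,"ry":0,"rz":0},{"tx":0,"ty":0,"tz":0,"rx":0,"ry":0,"rz":0}]' 0 80; python3 st.py
```

```text
fix mm [ -10.1 -232.1] z 48.6 psi 141.83 F [ 0.2  0.3 -0.1] M [ 0.04 -0.01 -0.01] w 0.05025012246703468 t 11.7 j6 -90.10534743966252 tilt [-0.001  0.    -1.   ]
time_s: 12.3
tcp_pos: [0.5083, -0.2576, 0.0496]
tcp_rot: [[-0.787, 0.618, 0.002], [0.618, 0.787, -0.002], [-0.002, 0.0, -1.0]]
contact_force: [-1.1, 1.0, 5.7]
width: 0.0143
gripper_force: 80.2
fix mm [  -9.5 -232.4] z 49.6 psi 141.87 F [-1.1  1.   5.7] M [0.11 0.11 0.07] w 0.014325765291070333 t 12.3 j6 -90.13866743603998 tilt [-0.002  0.    -1.   ]
```

```bash
python3 -m inch '[{"tx":0,"ty":0,"tz":-0.01,"rx":0,"ry":0,"rz":0},{"tx":0,"ty":0,"tz":-0.03,"rx":0,"ry":0,"rz":0},{"tx":0,"ty":0,"tz":-0.04,"rx":0,"ry":0,"rz":0},{"tx":0,"ty":0,"tz":-0.022,"rx":0,"ry":0,"rz":0},{"tx":0.0039,"ty":0.018,"tz":0,"rx":0,"ry":0,"rz":0},{"tx":0.0078,"ty":0.037,"tz":0,"rx":0,"ry":0,"rz":0},{"tx":0.0078,"ty":0.037,"tz":0,"rx":0,"ry":0,"rz":0},{"tx":0.0078,"ty":0.037,"tz":0,"rx":0,"ry":0,"rz":0}]' 0 80 >/dev/null
python3 -m inch '[{"tx":0.0078,"ty":0.037,"tz":0,"rx":0,"ry":0,"rz":0},{"tx":0.0078,"ty":0.037,"tz":0,"rx":0,"ry":0,"rz":0},{"tx":0.0039,"ty":0.018,"tz":0,"rx":0,"ry":0,"rz":0},{"tx":0,"ty":0,"tz":0,"rx":0,"ry":0,"rz":8.5},{"tx":0,"ty":0,"tz":0,"rx":0,"ry":0,"rz":8.5},{"tx":0,"ty":0,"tz":0,"rx":0,"ry":0,"rz":8.5},{"tx":0,"ty":0,"tz":0,"rx":0,"ry":0,"rz":8.5},{"tx":0,"ty":0,"tz":0,"rx":0,"ry":0,"rz":3.3}]' 0 80 >/dev/null
python3 -m inch '[{"tx":0,"ty":0,"tz":0,"rx":0,"ry":0,"rz":0},{"tx":0,"ty":0,"tz":0,"rx":0,"ry":0,"rz":0}]' 0 80 >/dev/null
python3 st.py; python3 look.py w7 stub_tip handle_grip handle
```

```text
fix mm [ 60.8 -17.6] z 149.8 psi 104.64 F [-0.4  0.9 -3. ] M [ 0.01 -0.1   0.05] w 0.01380110895572854 t 14.1 j6 -30.388498892620216 tilt [ 0.    -0.001 -1.   ]
tcp [ 0.6066 -0.0541  0.1498] psi 104.64 t 14.1
stub_tip [322. 147.] 0.63 [0.5917 0.0099 0.075 ]
stub_tip [252. 172.] 0.54 [ 0.5573 -0.0134  0.075 ]
handle [319. 277.] 0.84 [ 0.6193 -0.0997  0.    ]
```

View pics/w7.png

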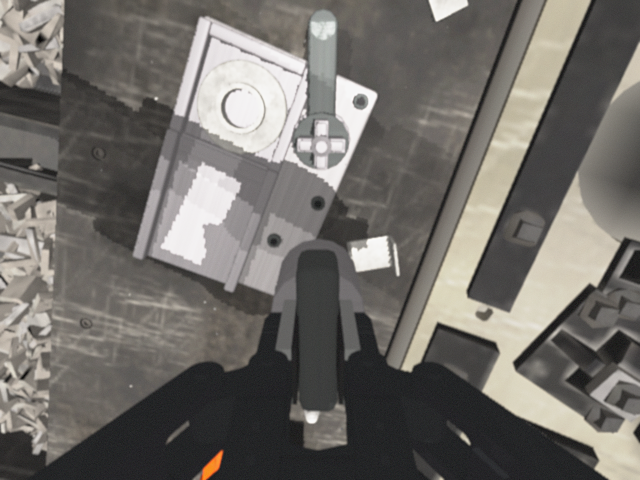

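```bash
python3 - <<'E'
from h import *
g=cv2.imread("pics/w7.png",0).astype(float)
print("bar rows",[(r,int(g[r,311:327].mean())) for r in list(range(232,290,2))+list(range(396,420,2))])
for r in(256,300,340):print(r,"cols",[(c,int(g[r-2:r+3,c].mean())) for c in range(288,352,2)])
for r in(252,256,260,264,268,272,276,404,408,412):print(r,at("wrist",(318,r),.168).round(4), (np.array(manip.sense()["tcp_rot"]).T@(at("wrist",(318,r),.168)-manip.sense()["tcp_pos"])*1e3).round(1))
print("stub",(np.array(manip.sense()["tcp_rot"]).T@(at("wrist",(321,147),.075)-manip.sense()["tcp_pos"])*1e3).round(1))
E
```

```text
bar rows [(232, 84), (234, 84), (236, 85), (238, 88), (240, 94), (242, 94), (244, 95), (246, 97), (248, 91), (250, 61), (252, 52), (254, 54), (256, 54), (258, 53), (260, 54), (262, 53), (264, 54), (266, 54), (268, 56), (270, 58), (272, 59), (274, 60), (276, 61), (278, 60), (280, 62), (282, 61), (284, 60), (286, 61), (288, 61), (396, 61), (398, 61), (400, 61), (402, 61), (404, 61), (406, 61), (408, 59), (410, 83), (412, 154), (414, 166), (416, 165), (418, 165)]
256 cols [(288, 93), (290, 94), (292, 94), (294, 96), (296, 97), (298, 85), (300, 57), (302, 54), (304, 54), (306, 54), (308, 53), (310, 53), (312, 54), (314, 55), (316, 54), (318, 53), (320, 54), (322, 54), (324, 53), (326, 54), (328, 53), (330, 53), (332, 53), (334, 53), (336, 77), (338, 95), (340, 95), (342, 94), (344, 93), (346, 92), (348, 95), (350, 136)]
300 cols [(288, 103), (290, 103), (292, 104), (294, 104), (296, 74), (298, 55), (300, 60), (302, 61), (304, 61), (306, 62), (308, 62), (310, 62), (312, 61), (314, 61), (316, 62), (318, 61), (320, 60), (322, 62), (324, 62), (326, 60), (328, 60), (330, 60), (332, 59), (334,
[... 282 characters left out ...]
), (320, 61), (322, 62), (324, 61), (326, 62), (328, 62), (330, 61), (332, 59), (334, 59), (336, 44), (338, 30), (340, 30), (342, 36), (344, 88), (346, 99), (348, 99), (350, 98)]
252 [ 0.5965 -0.0164  0.168 ] [ 39.2  -0.5 -18. ]
256 [ 0.5969 -0.0178  0.168 ] [ 37.7  -0.5 -18. ]
260 [ 0.5973 -0.0192  0.168 ] [ 36.2  -0.5 -18. ]
264 [ 0.5977 -0.0207  0.168 ] [ 34.7  -0.5 -18. ]
268 [ 0.598  -0.0222  0.168 ] [ 33.2  -0.5 -18. ]
272 [ 0.5984 -0.0236  0.168 ] [ 31.7  -0.5 -18. ]
276 [ 0.5988 -0.0251  0.168 ] [ 30.2  -0.5 -18. ]
404 [ 0.6129 -0.0791  0.168 ] [-25.6  -0.5 -18. ]
408 [ 0.6134 -0.0811  0.168 ] [-27.6  -0.5 -18. ]
412 [ 0.6139 -0.083   0.168 ] [-29.6  -0.5 -18. ]
stub [65.5  1.2 75. ]
```

```bash
python3 -m inch '[{"tx":0.016,"ty":0.0004,"tz":0,"rx":0,"ry":0,"rz":0},{"tx":0.03,"ty":0.0006,"tz":0,"rx":0,"ry":0,"rz":0},{"tx":0.0178,"ty":0.0004,"tz":0.01,"rx":0,"ry":0,"rz":0},{"tx":0,"ty":0,"tz":0.01,"rx":0,"ry":0,"rz":0},{"tx":0,"ty":0,"tz":0.003,"rx":0,"ry":0,"rz":0},{"tx":0,"ty":0,"tz":0.003,"rx":0,"ry":0,"rz":0},{"tx":0,"ty":0,"tz":0,"rx":0,"ry":0,"rz":0},{"tx":0,"ty":0,"tz":0,"rx":0,"ry":0,"rz":0}]' 0 80; python3 st.py
```

```text
time_s: 15.1
tcp_pos: [0.5927, 0.0072, 0.1243]
tcp_rot: [[-0.251, 0.968, 0.0], [0.968, 0.251, -0.0], [-0.0, 0.0, -1.0]]
contact_force: [-0.2, 0.2, -2.9]
width: 0.0143
gripper_force: 79.2
fix mm [38.9 41.3] z 124.3 psi 104.52 F [-0.2  0.2 -2.9] M [ 0.08 -0.01 -0.02] w 0.014258892963756388 t 15.1 j6 -24.76305733257366 tilt [-0.  0. -1.]
```

```bash
python3 -m inch '[{"tx":0.0008,"ty":-0.0004,"tz":0.002,"rx":0,"ry":0,"rz":0},{"tx":0,"ty":0,"tz":0.002,"rx":0,"ry":0,"rz":0},{"tx":0,"ty":0,"tz":0.001,"rx":0,"ry":0,"rz":0},{"tx":0,"ty":0,"tz":0,"rx":0,"ry":0,"rz":0},{"tx":0,"ty":0,"tz":0,"rx":0,"ry":0,"rz":0}]' 0 80 >/dev/null; python3 st.py
```

```text
fix mm [37.8 42.5] z 119.1 psi 104.56 F [ 0.3  0.6 -2.8] M [0.02 0.05 0.03] w 0.013891653920576336 t 15.6 j6 -24.703625374997564 tilt [ 0.  0. -1.]
```

```bash
python3 -m inch '[{"tx":0,"ty":0,"tz":0.002,"rx":0,"ry":0,"rz":0},{"tx":0,"ty":0,"tz":0.002,"rx":0,"ry":0,"rz":0},{"tx":0,"ty":0,"tz":0.001,"rx":0,"ry":0,"rz":0},{"tx":0,"ty":0,"tz":0,"rx":0,"ry":0,"rz":0}]' 0 80 >/dev/null; python3 st.py
```

```text
fix mm [37.6 42.5] z 113.8 psi 104.57 F [-1.3  0.4 -2.7] M [ 0.06  0.   -0.02] w 0.014241388268502209 t 16.0 j6 -24.703227119454294 tilt [ 0.    -0.001 -1.   ]
```

```bash
python3 -m inch '[{"tx":0,"ty":0,"tz":0.004,"rx":0,"ry":0,"rz":0},{"tx":0,"ty":0,"tz":0.004,"rx":0,"ry":0,"rz":0},{"tx":0,"ty":0,"tz":0.004,"rx":0,"ry":0,"rz":0},{"tx":0,"ty":0,"tz":0.004,"rx":0,"ry":0,"rz":0},{"tx":0,"ty":0,"tz":0.002,"rx":0,"ry":0,"rz":0},{"tx":0,"ty":0,"tz":0,"rx":0,"ry":0,"rz":0}]' 0 80 >/dev/null; python3 st.py
python3 -m inch '[{"tx":0,"ty":0,"tz":0.002,"rx":0,"ry":0,"rz":0},{"tx":0,"ty":0,"tz":0.0015,"rx":0,"ry":0,"rz":0},{"tx":0,"ty":0,"tz":0.001,"rx":0,"ry":0,"rz":0},{"tx":0,"ty":0,"tz":0,"rx":0,"ry":0,"rz":0}]' 0 80 >/dev/null; python3 st.py
```

```text
fix mm [37.4 42.5] z 95.5 psi 104.57 F [-0.4  0.6 -2.4] M [ 0.14  0.02 -0.  ] w 0.014216945780998495 t 16.6 j6 -24.704372948464897 tilt [ 0.    -0.001 -1.   ]
fix mm [37.8 42.6] z 91.6 psi 104.56 F [-0.9  0.6 -3.2] M [0.25 0.08 0.01] w 0.014313528221516856 t 17.0 j6 -24.702792367357223 tilt [ 0.  0. -1.]
```

```bash
python3 -m inch '[{"tx":0,"ty":0,"tz":0.0006,"rx":0,"ry":0,"rz":0},{"tx":0,"ty":0,"tz":0.0006,"rx":0,"ry":0,"rz":0},{"tx":0,"ty":0,"tz":0,"rx":0,"ry":0,"rz":0}]' 0 80 >/dev/null; python3 st.py
```

```text
fix mm [38.  42.6] z 91.5 psi 104.57 F [-3.6  2.1  5.2] M [ 0.47  0.73 -0.06] w 0.014168995831633203 t 17.3 j6 -24.704156411700737 tilt [ 0.  0. -1.]
```

```bash
python3 -m inch '[{"tx":0,"ty":0.0002,"tz":-0.0004,"rx":0,"ry":0,"rz":-6},{"tx":0,"ty":0.0002,"tz":0,"rx":0,"ry":0,"rz":-6},{"tx":0,"ty":0.0002,"tz":0,"rx":0,"ry":0,"rz":-6},{"tx":0,"ty":0.0002,"tz":0,"rx":0,"ry":0,"rz":-6},{"tx":0,"ty":0.0002,"tz":0,"rx":0,"ry":0,"rz":-6}]' 0 80 >/dev/null; python3 st.py
python3 -m inch '[{"tx":0,"ty":0.0002,"tz":0,"rx":0,"ry":0,"rz":-6},{"tx":0,"ty":0.0002,"tz":0,"rx":0,"ry":0,"rz":-6},{"tx":0,"ty":0.0002,"tz":0,"rx":0,"ry":0,"rz":-6},{"tx":0,"ty":0,"tz":0,"rx":0,"ry":0,"rz":0}]' 0 80 >/dev/null; python3 st.py
```

```text
fix mm [37.5 43.2] z 91.5 psi 134.79 F [-9.4  2.   7.9] M [ 0.35  1.54 -0.26] w 0.01438850755635216 t 17.8 j6 -54.85635682059848 tilt [ 0.003 -0.002 -1.   ]
fix mm [37.5 42.9] z 91.5 psi 152.69 F [-10.   -0.7   9.3] M [-0.09  1.8  -0.04] w 0.013907228583620741 t 18.2 j6 -72.67948325476206 tilt [ 0.004 -0.003 -1.   ]
```

```bash
python3 -m inch '[{"tx":0.0005,"ty":0.0002,"tz":-0.0003,"rx":0,"ry":0,"rz":-6},{"tx":0.0003,"ty":0.0002,"tz":0,"rx":0,"ry":0,"rz":-6},{"tx":0,"ty":0.0002,"tz":0,"rx":0,"ry":0,"rz":-5},{"tx":0,"ty":0,"tz":0,"rx":0,"ry":0,"rz":-2},{"tx":0,"ty":0,"tz":0,"rx":0,"ry":0,"rz":0}]' 0 80 >/dev/null; python3 st.py
python3 -m inch '[{"tx":0,"ty":0,"tz":0,"rx":0,"ry":0,"rz":-2},{"tx":0,"ty":0,"tz":0,"rx":0,"ry":0,"rz":-1},{"tx":0,"ty":0,"tz":0,"rx":0,"ry":0,"rz":0}]' 0 80 >/dev/null; python3 st.py
```

```text
fix mm [37.2 42.6] z 91.5 psi 171.62 F [-7.5 -4.6  5.1] M [-0.81  1.61 -0.08] w 0.013937038258912874 t 18.7 j6 -91.53137861508799 tilt [ 0.004 -0.004 -1.   ]
fix mm [37.2 42.6] z 91.5 psi 174.59 F [-8.2 -5.   6.3] M [-0.97  1.55 -0.15] w 0.014281691439893393 t 19.0 j6 -94.50755084547788 tilt [ 0.004 -0.004 -1.   ]
```

Turning until the stop shows in the wrist torque.

```bash
for i in 1 2; do python3 -m inch '[{"tx":0,"ty":0,"tz":0,"rx":0,"ry":0,"rz":-1},{"tx":0,"ty":0,"tz":0,"rx":0,"ry":0,"rz":-1},{"tx":0,"ty":0,"tz":0,"rx":0,"ry":0,"rz":0}]' 0 80 >/dev/null; python3 st.py; done
```

```text
fix mm [37.2 42.5] z 91.5 psi 176.59 F [-7.7 -5.   6. ] M [-0.96  1.58 -0.14] w 0.014480959837321911 t 19.3 j6 -96.50663021361231 tilt [ 0.004 -0.004 -1.   ]
fix mm [37.1 42.4] z 91.5 psi 178.57 F [-8.5 -5.7  5.6] M [-1.01  1.55 -0.31] w 0.01434012229183377 t 19.6 j6 -98.4885354471639 tilt [ 0.004 -0.003 -1.   ]
```

```bash
for i in 1 2; do python3 -m inch '[{"tx":0,"ty":0,"tz":0,"rx":0,"ry":0,"rz":-1.5},{"tx":0,"ty":0,"tz":0,"rx":0,"ry":0,"rz":-1},{"tx":0,"ty":0,"tz":0,"rx":0,"ry":0,"rz":0}]' 0 80 >/dev/null; python3 st.py; done
```

```text
fix mm [37.1 42.4] z 91.5 psi -179.1 F [-9.2 -5.9  7.1] M [-1.1   1.67 -1.08] w 0.01401880386523026 t 19.9 j6 -100.86098353392134 tilt [ 0.005 -0.003 -1.   ]
fix mm [37.1 42.4] z 91.5 psi -176.79 F [-10.3  -5.5   5.8] M [-1.05  1.61 -2.05] w 0.014177776553757505 t 20.2 j6 -103.2283798505597 tilt [ 0.005 -0.001 -1.   ]
```

```bash
python3 -m inch '[{"tx":0,"ty":0,"tz":0,"rx":0,"ry":0,"rz":2.5},{"tx":0,"ty":0,"tz":0,"rx":0,"ry":0,"rz":2.5},{"tx":0,"ty":0,"tz":0,"rx":0,"ry":0,"rz":0}]' 0 80 >/dev/null; python3 st.py
python3 -m inch '[{"tx":0,"ty":0,"tz":0,"rx":0,"ry":0,"rz":0},{"tx":0,"ty":0,"tz":0,"rx":0,"ry":0,"rz":0},{"tx":0,"ty":0,"tz":0,"rx":0,"ry":0,"rz":0},{"tx":0,"ty":0,"tz":0,"rx":0,"ry":0,"rz":0},{"tx":0,"ty":0,"tz":-0.005,"rx":0,"ry":0,"rz":0},{"tx":0,"ty":0,"tz":-0.01,"rx":0,"ry":0,"rz":0},{"tx":0,"ty":0,"tz":-0.02,"rx":0,"ry":0,"rz":0},{"tx":0,"ty":0,"tz":-0.03,"rx":0,"ry":0,"rz":0}]' 0.05 80 >/dev/null; python3 st.py
python3 -m inch '[{"tx":-0.02,"ty":0,"tz":-0.03,"rx":0,"ry":0,"rz":0},{"tx":-0.03,"ty":0,"tz":-0.02,"rx":0,"ry":0,"rz":0},{"tx":0,"ty":0,"tz":0,"rx":0,"ry":0,"rz":0},{"tx":0,"ty":0,"tz":0,"rx":0,"ry":0,"rz":0}]' 0.05 80 >/dev/null;python3 look.py w8 handle flange stub_seat
```

```text
fix mm [37.2 42.4] z 91.5 psi 178.53 F [-9.1 -5.3  5.8] M [-0.97  1.59 -0.22] w 0.013816384706694114 t 20.5 j6 -98.4508085381252 tilt [ 0.004 -0.004 -1.   ]
fix mm [37.2 44.4] z 155.9 psi 178.57 F [0.4 0.1 0. ] M [0.   0.01 0.01] w 0.05003012337267468 t 21.3 j6 -98.51557042491751 tilt [ 0.003  0.    -1.   ]
tcp [0.6426 0.0091 0.2067] psi 178.58 t 21.7
flange [322.  76.] 0.84 [0.5317 0.0174 0.017 ]
flange [465.  33.] 0.81 [0.5039 0.127  0.017 ]
```

View pics/w8.png

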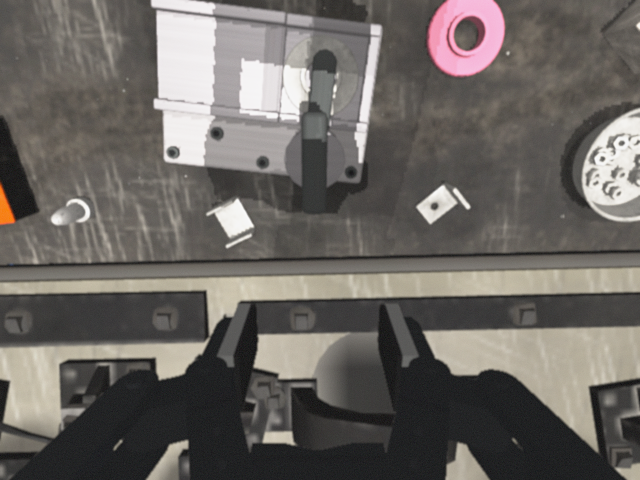

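```bash
python3 -c "
from h import *
a=at('wrist',(323,62),.038)[:2];d=a-[.5915,.0101];print(np.degrees(np.arctan2(d[1],d[0])),np.linalg.norm(d))
print(manip.sign_off())"
```

```text
173.36500058009844 0.0680990220999769
the job is handed in; nothing more can be done
None
```

The job is handed in at about 22 s of the 51 s allowed: the flange lies flat in the pocket, the handle is fully down on the stub, the clamp arm was turned over the flange until it hit the stop, and the arm touched none of the bystanders.

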